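# Clear the broken binding frame off the slate into the scrap tray

### The job

Of the two binding frames lying loose on the end of the slate slab nearest the scrap tray, one has lost a side. Push that broken frame across the slab, without picking it up, and over the edge so that it drops into the steel tray below; leave the whole frame where it lies.

Things in the scene. Friction and masses are not known exactly. Their poses are not given: they have to be found in the camera images.
- scrap: Broken binding frame, loose: a flat U of light wood, outline 70 x 70 mm, 14 mm thick, bars 14 mm wide, about 50 g. Origin: centre of the 70 mm outline, on the underside; z up. Its cross bar is on the +y side (outer face 35 mm out), legs at +x and -x; the -y side is missing. It lies flat on the slab, open side towards the tray edge within 17 degrees.
- whole: Whole binding frame, loose: same wood, 70 x 70 mm, 14 mm thick, bars 14 mm wide, closed on all four sides. Origin: centre of its underside. It lies flat on the slab beside the broken one, centres at least 160 mm apart along the slab's x; which one is nearer the robot varies.
- slab: Fixed slate slab on a cabinet. Origin: centre of the cabinet's underside, on the table. Top 130 mm above it, 380 mm along x, 520 mm along y. The -y edge (y = -260 mm) is above the tray; the loose frames lie 90 to 210 mm from it, ways along -y clear. A weight (36 mm wide, 48 high) stands near x = 0 between the ways. Jig and loupe lie beyond y = +40 mm, stack and 300 mm high press beyond +120.
- tray: Steel scrap tray, an open box fixed on the table below the slab's -y edge, parallel to it. Origin: centre of its underside; outside 400 mm along x, 200 mm along y, 40 mm high, walls and floor 5 mm. Its +y wall is tucked 55 mm under the slab's overhang, so whatever goes over the edge there falls in.
Not all that is in view belongs to the job. What is shaped like the scrap but green or turquoise is not meant.

How it is judged:
By the outcome, as a careful person would: the job done as asked, in the order asked, and still so for the second after the job is handed in, with the robot touching nothing.
It also fails if it takes over 32 s, if anything falls off the work surface, if the arm or the gripper's body presses on something with over 40 N, if the wrist force passes 120 N, or if a joint passes its speed limit or range.

### The arm

A 6-joint arm with a two-finger parallel gripper is mounted at the origin on the work surface. World frame = base frame: x ahead of the robot, y to its left, z up, the work surface at z = 0. Lengths are in m, angles in degrees, forces in N, time in s.
With the tool pointing down it reaches from about 0.375 to 0.9 m from the base axis. Payload 3.1 kg.
Tool frame: the origin (TCP) lies between the finger pads; the fingertips stand 22 mm ahead of it and the grasp point (between the pads) lies 3 mm ahead of it; z points along the fingers, y is the line along which they close (so a half turn about z gives the same grasp; the last joint's range is limited). The gripper opens to 87 mm and grips with 3 to 60 N. Pads are 19 mm wide; open, the fingers measure 117 mm over their backs; the gripper's body (75 mm by 190 mm) begins 51 mm behind the grasp point.
Start: joints at [-80.587, 30.224, 82.088, -0, 67.689, -10.227], TCP at [0.21, -0.589, 0.245] pointing down, gripper open.
Joint ranges: [-176.69, 176.69], [-43.24, 126.21], [12.49, 139.97], [-82, 262], [0, 151.66], [-163.58, 163.58]. Speed limits (degrees/s): [159.86, 159.86, 180, 180, 180, 180].

### API

Orientations are given as a 3x3 rotation matrix whose columns are the frame's x, y, z axes.
In Python, from rig import bot, capture, search_frame, outline_of, spot_point gives the robot as it stands.
- The arm moves only by the tool jog_arm, never from a script. Its argument "rows" is text: rows parted by semicolons, each of 7 numbers parted by spaces: the opening, from 0 (shut) to 1 (fully open), then the shift along the tool's x, y, z as a fraction of full scale, then the turn, a rotation vector about the tool's x, y, z as a fraction of full scale. A call has 1 to 20 rows; each row is the pose to reach, as a shift and turn from the pose commanded when the call began, along the tool's axes at that moment; what a row does not reach only later rows make up. Full scale, the value 1, is 0.5 m for a shift and pi/4 rad for a turn. A row lasts 1/12 s, in which the tool goes at most 41.7 mm and 7.16 degrees, less where a joint would pass 70% of its speed; a pose out of reach is approached as far as the arm can. A call with a number of a shift or a turn outside -1 to 1 is refused whole. A call with a gripper value outside its range is refused whole. The fingers move at their own pace and stop on an object; the grip force is fixed at half the most. Time passes only in rows, so rows that repeat a pose let the fingers close. It gives the time, the measured TCP pose, the force, the opening and the grip force at its end, in the units of the state.
- bot.read_state(): the state, without advancing time (a new reading comes with each control period).
- capture(name): name is "scene" or "top"; returns a dict with "pixels" (384x512x3 uint8, red, green, blue), "fx", "fy", "cx", "cy" (pixels), "R" (3x3) and "t" (3): a world point X has camera coordinates R X + t. Camera axes: x right, y down, z forward; pixel columns grow to the right and rows downward; lengths in m; the calibration is good to about 2 mm. A picture is of the moment at which its call begins. There is no depth.
- bot.hand_in(): hands the job in; it is judged then, once.
Trained networks look in a picture, given as the dict that the camera call returned (one of the last four; its "shot" number tells which), for a name from the list of things; names that differ only in an ending like _2 or _b are one class to them, and where a whole thing is asked for, a point or a joint stands for the part that bears it (a point fixed in the world has none). Each returns a list of dicts, best first, with "conf" (0 to 1); they miss things now and then, are a little off and sometimes report something else, mostly with a low value. They report only what shows in the picture. A call takes as long as a camera call. They do not tell look-alikes from the thing itself.
- search_frame(label, picture): "point" ([x, y, z] in m, in world coordinates, good to about 4 mm: the middle of the surface that is visible of it).
- outline_of(label, picture): "region" (384x512 bool, what is visible of it).
- spot_point(label, picture): "point" ([x, y, z] in m, in world coordinates, good to about 4 mm: a listed point, or the origin of a listed thing).
The state is a dict: "time_s": time; "joint_positions": joint angles; "qvel": joint speeds; "tau": joint torques, N m; "position": TCP position; "tcp_rot": TCP orientation; "force": force on the tool from outside, world axes, zero at the start; "moment": the same for the moment, N m; "opening": opening from 0.0 (shut) to 1.0 (fully open); "grasp_force": force on a finger pad.
Only numpy, scipy, OpenCV 4.12 (cv2) and the standard library are available. Lean on these libraries where they do the work, as an engineer would, in place of code of your own. Each camera call takes 0.05 s, during which the arm holds its last target. There are 200 camera calls.

## Working session

There is one attempt and no reset: what is moved stays moved. The work goes in short steps, Python scripts to look and compute and a tool call to move; the robot and the scene stay as the last step left them, time stands still between calls to the robot, and variables do not carry over. Pictures are saved under pics/ and viewed, at most 10 in all, crops included, and the job is handed in when it is done.

Besides the shell and the picture viewer there is one more tool, called after "Request:" as name(argument=value, ...) on one line, values as JSON. jog_arm: Moves the arm, as the interface text tells. Its arguments: {"type":"object","properties":{"rows":{"type":"string"}},"required":["rows"]}

```bash
mkdir -p pics
python3 - <<'E'
from rig import bot,capture,search_frame,outline_of,spot_point
import cv2,numpy as np
s=bot.read_state();print(s['time_s'],s['position'],np.round(s['tcp_rot'],3).tolist(),s['opening'])
for n in("scene","top"):
    p=capture(n);cv2.imwrite(f"pics/{n}0.png",p["pixels"][:,:,::-1])
    np.savez(f"{n}0.npz",**{k:p[k] for k in("pixels","fx","fy","cx","cy","R","t")})
    for l in("scrap","whole","slab","tray"):
        for f in(search_frame,spot_point):
            print(n,l,f.__name__,[(np.round(d["point"],3).tolist(),round(d["conf"],2)) for d in f(l,p)])
E
```

```text
0.0 [ 0.2099869  -0.58792828  0.24355797] [[0.942, 0.336, -0.0], [0.336, -0.942, 0.002], [0.0, -0.002, -1.0]] 1.0001111880884992
scene scrap call [([0.658, 0.112, 0.148], 0.87), ([0.728, -0.312, 0.014], 0.76), ([0.282, 0.412, 0.012], 0.68), ([0.439, -0.333, 0.008], 0.62)]
scene scrap call [([0.719, -0.325, 0.001], 0.79), ([0.288, 0.415, -0.002], 0.77), ([0.442, -0.347, -0.005], 0.69)]
scene whole call [([0.476, 0.065, 0.148], 0.73)]
scene whole call [([0.469, 0.061, 0.131], 0.74)]
scene slab call [([0.631, 0.322, 0.13], 0.67)]
scene slab call [([0.56, 0.159, -0.002], 0.64)]
scene tray call [([0.708, -0.234, 0.024], 0.69)]
scene tray call []
top scrap call [([0.433, -0.336, 0.015], 0.9), ([0.258, 0.26, 0.015], 0.74), ([0.732, -0.324, 0.016], 0.69), ([0.277, 0.404, 0.017], 0.67)]
top scrap call [([0.286, 0.414, 0.002], 0.83), ([0.268, 0.27, 0.001], 0.8), ([0.724, -0.327, 0.002], 0.7), ([0.444, -0.345, -0.001], 0.7), ([0.658, 0.09, 0.132], 0.66)]
top whole call [([0.471, 0.058, 0.144], 0.65)]
top whole call [([0.473, 0.057, 0.132], 0.88)]
top slab call [([0.552, 0.177, 0.134], 0.86)]
top slab call [([0.56, 0.164, 0.003], 0.61)]
top tray call [([0.555, -0.175, 0.006], 0.78)]
top tray call [([0.56, -0.141, 0.003], 0.89)]
```

View pics/scene0.png

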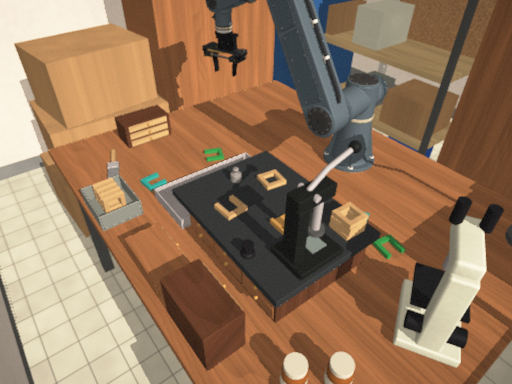

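View pics/top0.png

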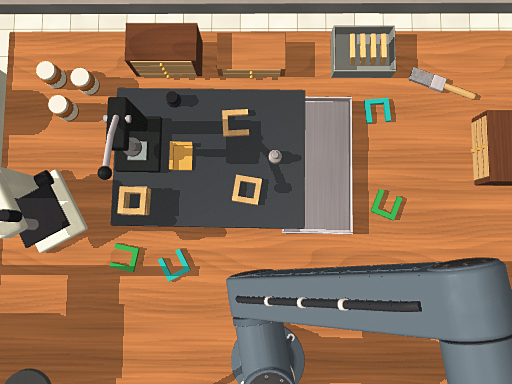

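Candidates for the scrap in the top picture are the light-wood U at (236,123) on the slab, turquoise at (377,110) and (174,264), and green at (387,204) and (124,256). Only (236,123) is light wood, on the slab and open towards the tray. The closed frame at (247,189) is the whole one. I'll confirm with a rectified crop.

```bash
cat > h.py <<'E'
import numpy as np,cv2
def rect(p,z,x0,x1,y0,y1,s=0.5e-3):
    """view with x up, -y right; pixel (u,v) -> x=x1-v*s, y=y1-u*s"""
    K=np.array([[p["fx"],0,p["cx"]],[0,p["fy"],p["cy"]],[0,0,1]])
    P=K@np.c_[p["R"],p["t"]]
    H=P@np.array([[0,-s,x1],[-s,0,y1],[0,0,z],[0,0,1]])
    return cv2.warpPerspective(np.ascontiguousarray(p["pixels"]),H,(int((y1-y0)/s),int((x1-x0)/s)),flags=cv2.INTER_LINEAR|cv2.WARP_INVERSE_MAP)
E
python3 - <<'E'
from h import *
p=np.load("top0.npz")
im=rect(p,.144,.40,.70,-.22,.18);cv2.imwrite("pics/rect.png",im[:,:,::-1])
hsv=cv2.cvtColor(im,cv2.COLOR_RGB2HSV)
m=((hsv[...,0]<30)&(hsv[...,1]>60)&(hsv[...,2]>140)).astype(np.uint8)
for c in cv2.findContours(m,0,2)[0]:
    if cv2.contourArea(c)<2000: continue
    (u,v),wh,a=cv2.minAreaRect(c);b=cv2.boxPoints(((u,v),wh,a))
    print("centre",.70-v*.5e-3,.18-u*.5e-3,"size",np.array(wh)*.5,a,[(round(.7-q[1]*.5e-3,3),round(.18-q[0]*.5e-3,3)) for q in b])
E
```

```text
centre 0.47177917480468745 0.06037753295898436 size [71.99706268 72.31253052] 9.648045539855957 [(np.float32(0.442), np.float32(0.102)), (np.float32(0.513), np.float32(0.09)), (np.float32(0.501), np.float32(0.019)), (np.float32(0.43), np.float32(0.031))]
centre 0.6544626998901367 0.092030517578125 size [71.92250061 70.7098465 ] 87.0262680053711 [(np.float32(0.689), np.float32(0.129)), (np.float32(0.692), np.float32(0.059)), (np.float32(0.62), np.float32(0.055)), (np.float32(0.617), np.float32(0.125))]
```

View pics/rect.png

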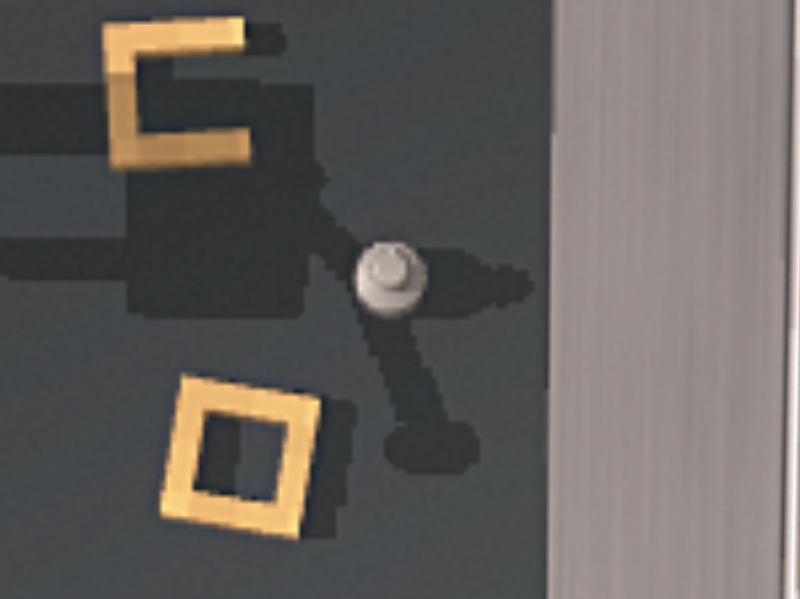

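The crop confirms it. The U at crop (178,95), centre (0.654, 0.092), has its bar on the +y side with outer face at y≈0.127. The slab edge is at y≈-0.096 and the weight stands clear at (390,280). I'll push from behind the bar with both fingers spread along x, starting with half of the transfer.

Request:
jog_arm(rows="0.3 0.674 -0.565 -0.2 0 0 -0.78;0.3 0.674 -0.565 -0.2 0 0 -0.78;0.3 0.674 -0.565 -0.2 0 0 -0.78;0.3 0.674 -0.565 -0.2 0 0 -0.78;0.3 0.674 -0.565 -0.2 0 0 -0.78;0.3 0.674 -0.565 -0.2 0 0 -0.78;0.3 0.674 -0.565 -0.2 0 0 -0.78;0.3 0.674 -0.565 -0.2 0 0 -0.78;0.3 0.674 -0.565 -0.2 0 0 -0.78;0.3 0.674 -0.565 -0.2 0 0 -0.78;0.3 0.674 -0.565 -0.2 0 0 -0.78;0.3 0.674 -0.565 -0.2 0 0 -0.78;0.3 0.674 -0.565 -0.2 0 0 -0.78;0.3 0.674 -0.565 -0.2 0 0 -0.78")

```text
time_s: 2.07
position: [0.4323, -0.2095, 0.3445]
tcp_rot: [[0.577, 0.817, -0.0], [0.817, -0.577, -0.001], [-0.001, 0.0, -1.0]]
force: [0.2, -0.1, -0.9]
opening: 0.302
grasp_force: 0.0
```

Request:
jog_arm(rows="0.3 0.869 -0.068 0.089 0 0 -0.782;0.3 0.869 -0.068 0.089 0 0 -0.782;0.3 0.869 -0.068 0.089 0 0 -0.782;0.3 0.869 -0.068 0.089 0 0 -0.782;0.3 0.869 -0.068 0.089 0 0 -0.782;0.3 0.869 -0.068 0.089 0 0 -0.782;0.3 0.869 -0.068 0.089 0 0 -0.782;0.3 0.869 -0.068 0.089 0 0 -0.782;0.3 0.869 -0.068 0.089 0 0 -0.782;0.3 0.869 -0.068 0.089 0 0 -0.782;0.3 0.869 -0.068 0.089 0 0 -0.782;0.3 0.869 -0.068 0.089 0 0 -0.782;0.3 0.869 -0.068 0.089 0 0 -0.782;0.3 0.869 -0.068 0.089 0 0 -0.782")

```text
time_s: 3.23
position: [0.6554, 0.1628, 0.2992]
tcp_rot: [[0.003, 1.0, -0.002], [1.0, -0.003, -0.001], [-0.001, -0.002, -1.0]]
force: [-0.1, -0.8, 0.1]
opening: 0.299
grasp_force: 0.0
```

Run:
```python
from rig import bot,capture
import cv2
p=capture("scene");cv2.imwrite("pics/s1.png",cv2.resize(p["pixels"][120:320,140:400,::-1],None,fx=3,fy=3))
```

```text
(no output)
```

View pics/s1.png

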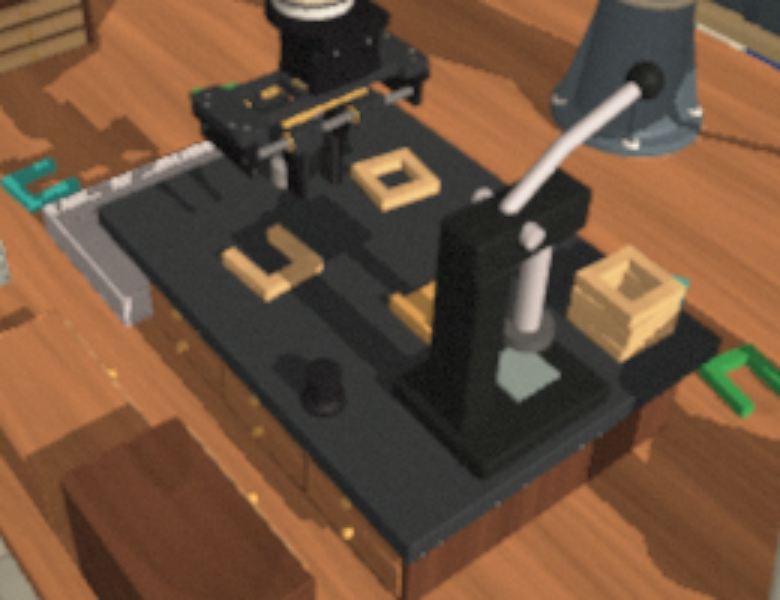

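The gripper at crop (320,130) hangs behind the U at (272,263), and the way down is clear. I'll lower it to about 5 mm above the slab.

Request:
jog_arm(rows="0.3 0 0 0.06 0 0 0;0.3 0 0 0.12 0 0 0;0.3 0 0 0.18 0 0 0;0.3 0 0 0.22 0 0 0;0.3 0 0 0.25 0 0 0;0.3 0 0 0.27 0 0 0;0.3 0 0 0.284 0 0 0;0.3 0 0 0.284 0 0 0;0.3 0 0 0.284 0 0 0")

```text
time_s: 4.03
position: [0.6561, 0.1645, 0.1588]
tcp_rot: [[0.002, 1.0, 0.001], [1.0, -0.002, 0.0], [0.0, 0.001, -1.0]]
force: [0.1, 0.5, 0.6]
opening: 0.3
grasp_force: 0.0
```

Request:
jog_arm(rows="0.3 -0.02 0 0.004 0 0 0;0.3 -0.04 0 0.004 0 0 0;0.3 -0.05 0 0.004 0 0 0;0.3 -0.07 0 0.004 0 0 0;0.3 -0.09 0 0.004 0 0 0;0.3 -0.11 0 0.004 0 0 0;0.3 -0.13 0 0.004 0 0 0;0.3 -0.15 0 0.004 0 0 0;0.3 -0.17 0 0.004 0 0 0;0.3 -0.19 0 0.004 0 0 0;0.3 -0.21 0 0.004 0 0 0;0.3 -0.23 0 0.004 0 0 0;0.3 -0.25 0 0.004 0 0 0;0.3 -0.27 0 0.004 0 0 0;0.3 -0.29 0 0.004 0 0 0;0.3 -0.31 0 0.004 0 0 0;0.3 -0.32 0 0.004 0 0 0;0.3 -0.32 0 0.004 0 0 0")

```text
time_s: 5.53
position: [0.6555, 0.0035, 0.156]
tcp_rot: [[0.003, 1.0, -0.0], [1.0, -0.003, -0.001], [-0.001, -0.0, -1.0]]
force: [0.2, 1.1, 0.1]
opening: 0.299
grasp_force: 0.0
```

Run:
```python
from rig import bot,capture
import cv2
p=capture("scene");cv2.imwrite("pics/s2.png",cv2.resize(p["pixels"][120:320,140:400,::-1],None,fx=3,fy=3))
```

```text
(no output)
```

View pics/s2.png

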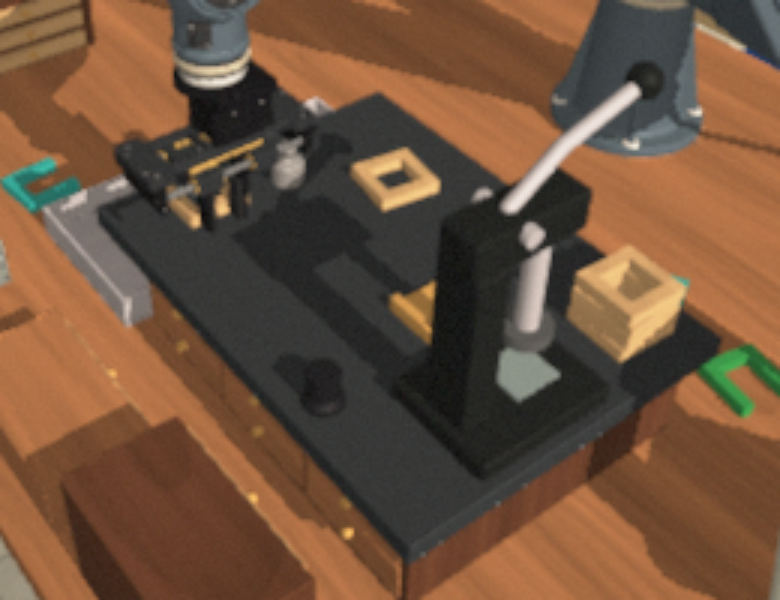

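The frame at crop (205,205) rides square ahead of the fingers, and the weight and whole frame are untouched. I'll carry on over the edge.

Request:
jog_arm(rows="0.3 -0.02 0 0 0 0 0;0.3 -0.04 0 0 0 0 0;0.3 -0.06 0 0 0 0 0;0.3 -0.08 0 0 0 0 0;0.3 -0.1 0 0 0 0 0;0.3 -0.12 0 0 0 0 0;0.3 -0.14 0 0 0 0 0;0.3 -0.16 0 0 0 0 0;0.3 -0.18 0 0 0 0 0;0.3 -0.2 0 0 0 0 0;0.3 -0.22 0 0 0 0 0;0.3 -0.24 0 0 0 0 0;0.3 -0.26 0 0 0 0 0;0.3 -0.26 0 0 0 0 0;0.3 -0.26 0 0 0 0 0;0.3 -0.26 0 0 0 0 0")

```text
time_s: 6.92
position: [0.6551, -0.1246, 0.156]
tcp_rot: [[0.001, 1.0, -0.0], [1.0, -0.001, 0.001], [0.001, -0.0, -1.0]]
force: [-0.2, 0.0, -0.2]
opening: 0.303
grasp_force: 0.0
```

Request:
jog_arm(rows="0.3 0 0 -0.08 0 0 0;0.3 0 0 -0.16 0 0 0;0.3 0.05 0 -0.24 0 0 0;0.3 0.1 0 -0.32 0 0 0;0.3 0.16 0 -0.32 0 0 0;0.3 0.22 0 -0.32 0 0 0;0.3 0.28 0 -0.32 0 0 0;0.3 0.3 0 -0.32 0 0 0;0.3 0.3 0 -0.32 0 0 0;0.3 0.3 0 -0.32 0 0 0")

```text
time_s: 7.75
position: [0.6552, 0.0256, 0.3159]
tcp_rot: [[-0.001, 1.0, -0.0], [1.0, 0.001, -0.001], [-0.001, -0.0, -1.0]]
force: [0.0, 0.1, 0.1]
opening: 0.302
grasp_force: 0.0
```

Run:
```python
from rig import bot,capture,spot_point
import cv2,numpy as np
a=capture("scene");b=capture("top")
f=lambda p:p["pixels"][...,::-1]
cv2.imwrite("pics/s3.png",np.vstack([cv2.resize(f(a)[120:260,140:340],(800,560))[:290],cv2.resize(f(b)[70:250,100:420],(516,290)) if 0 else cv2.copyMakeBorder(cv2.resize(f(b)[70:250,100:420],(516,290)),0,0,0,284,0)]))
for l in("scrap","whole"):print(l,[(np.round(d["point"],3).tolist(),round(d["conf"],2)) for d in spot_point(l,b)])
```

```text
scrap [([0.652, -0.176, 0.022], 0.89), ([0.722, -0.325, -0.001], 0.82), ([0.439, -0.347, -0.006], 0.74)]
whole []
```

View pics/s3.png

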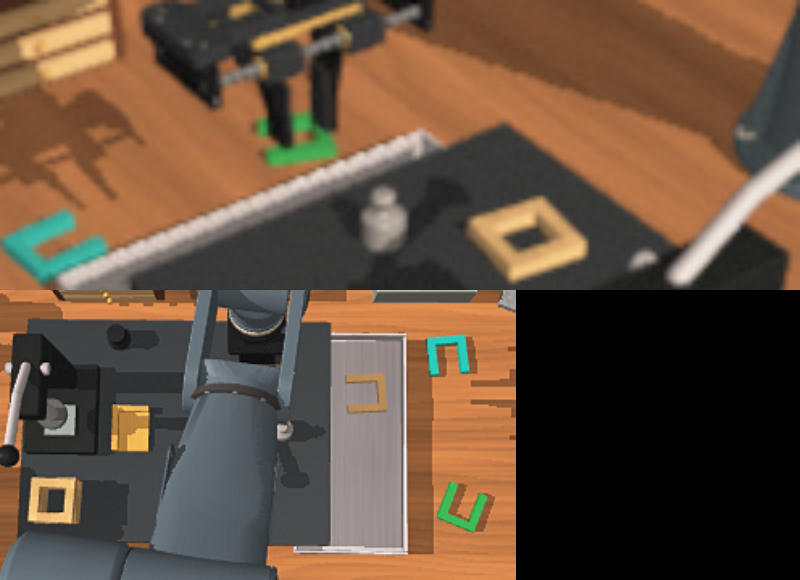

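The top view, at (366,393), shows the U lying flat in the tray, flipped over. The network puts it at (0.652, -0.176, 0.022). The whole frame and the weight are still in place and the gripper is clear.

```bash
python3 -c "
from rig import bot
print(bot.hand_in())"
```

```text
the job is handed in; nothing more can be done
None
```

I pushed the broken frame over the slab's edge and it is now lying in the steel tray; the whole frame was left untouched, and I handed the job in at about 8 s of the 32 s allowed.

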